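# Slide a hard drive home into the free bay of a drive rack

### The job

Fit the hard drive with the green sticker into the free bay of the drive rack, the one whose amber lamp is lit: lift it out of the black tray, stand it on its edge between that bay's guide rails on the open ledge, connector end leading, and slide it under the clear roof until it is fully home against its socket, level with the drives in the other bays. Handle it gently, without letting it drop or bump hard, and leave the drive with the red sticker and everything else where they are.

Things in the scene. Friction and masses are not known exactly. Their poses are not given: they have to be found in the camera images.
- drive: The drive to fit: bare 3.5 inch hard drive, silver, GREEN sticker folded over the connector half of its top edge, about 0.6 kg, rigid, flat-sided. Stands on its long edge: 147 long (x), 26 thick (y), 102 high (z); pinch its 26 mm thickness from above. Origin: centre of its underside; +x points to the connector end. Starts in either slot of the tray, connector end away from the robot
- drive_connector (a point): centre of the drive's connector end face (73.5 from its origin along x, 51 above its underside)
- drive_old: a like drive with a RED sticker in the tray's other slot; leave it. Origin and axes as for the drive
- tray: black moulded tray fixed to the table, 171 (x) by 146 (y) by 36 high, with two open slots along x, centred 45 either side of its middle, each 30 wide, 151 long, 30 deep, floor 6 above the table. Which drive is in which slot varies. Origin: centre of its underside
- rack: drive rack fixed to the table: black base plate 6 thick, 190 wide, from x = -144 to 96; three bays along x, 58 apart (y = -58, 0, 58). +x is the way drives slide in, roughly away from the robot. Origin: at table height under the middle of a drive home in the middle bay. At the back a black socket block per bay stops the drive at x = 74; then a green board and a 120 mm fan (top 126)
- rack_ledge (a point): middle of the front edge of the rack's open ledge, on the plate (rack x = -144, 6 above the table). From here to x = 78 each bay has an aluminium guide channel: 32 wide between walls 10 high, with lips flaring outward to about 50 apart, tops 24 above the table. The ledge is open above until the roof at x = -44. Sliding is plain friction, no catch or spring
- rack_roof (a point): middle of the front edge of the clear acrylic roof, on its underside (rack x = -44, 114 above the table). Roof: x = -44 to 84, all bays, 4 thick, black light bar on its front edge up to 126; white guide strips under it, 32 apart, flared in front, hang to 100 above the table. Clear side panels
- bay_lamp: the lit amber lamp above the one free bay (any of the three), on the black light bar, lens top 133 above the table. Its origin is NOT the lens: it is the point on the free bay's floor, 6 above the table, where the drive's origin lies when home; the lens is 36 nearer the front (x = -36). Axes parallel to the rack's
- drive_in_a: like drive without sticker, already home in a bay; leave it. Origin and axes as for the drive. Its end stands out 29.5 in front of the roof, as the fitted drive's will; 32 clear between drives in neighbouring bays
- drive_in_b: the other like drive, already home in a bay
- ssd: flat dark solid-state drive with blue label, 100 by 70 by 8, loose on the table; leave it
- screwdriver: screwdriver lying at the right; leave it
- screw_tin: small open steel dish, 70 across, 28 high; leave it
- tape: yellow ring of tape, 90 across, 18 high; leave it

How it is judged:
By the outcome, as a careful person would: the job done as asked, in the order asked, and still so for the second after the job is handed in, with the robot touching nothing.
It also fails if it takes over 48 s, if anything falls off the work surface, if the arm or the gripper's body presses on something with over 40 N, if the wrist force passes 120 N, or if a joint passes its speed limit or range.

### The arm

A 7-joint arm with a two-finger parallel gripper is mounted at the origin on the work surface. World frame = base frame: x ahead of the robot, y to its left, z up, the work surface at z = 0. Lengths are in m, angles in rad, forces in N, time in s.
With the tool pointing down it reaches from about 0.4 to 0.85 m from the base axis. Payload 10.4 kg.
Tool frame: the origin (TCP) lies at the very end of the fingers, on their centre line; the grasp point (between the pads) lies 19 mm behind it (manip.grip_point_offset is the distance from the TCP to the grasp point, in m); z points along the fingers, y is the line along which they close (so a half turn about z gives the same grasp; the last joint's range is limited). The gripper opens to 85 mm and grips with 20 to 120 N. Pads are 22 mm wide; open, the fingers measure 114 mm over their backs; the gripper's body (76 mm by 85 mm) begins 54 mm behind the grasp point. The pads swing forward as they close: fully open they stand 13 mm farther back than shut.
Start: joints at [1.232, 0.332, -0.065, 1.46, 0.022, 1.35, -0.088], TCP at [0.194, -0.594, 0.231] pointing down, gripper open.
Joint ranges: [-2.6, 2.6], [-0.5, 2.12], [-1.47, 1.34], [0.16, 2.42], [-1.27, 4.41], [0.06, 2.06], [-2.6, 2.6]. Speed limits (rad/s): [2.22, 2.22, 2.79, 2.79, 3.14, 3.14, 3.14].

### API

Orientations are given as a unit quaternion [x, y, z, w].
In Python, from workcell import manip gives the robot as it stands. The module is installed in compiled form; this text tells all that it offers.
- The arm moves only by the tool step_arm, never from a script. Its argument "moves" is a list of rows, each a list of 7 numbers: the closure, from 0 (fully open) to 1 (shut), then the shift along the world's x, y, z in mm, then the turn, a rotation vector about the world's x, y, z in rad. In form: [[grip, tx, ty, tz, ax, ay, az], ...]. A call has 1 to 10 rows; each row is the pose to reach, as a shift and turn from the pose commanded when the call began; what a row does not reach only later rows make up. A row lasts 1/10 s, in which the tool goes at most 50 mm and 8.59 degrees, less where a joint would pass 70% of its speed; a pose out of reach is approached as far as the arm can. A call with a gripper value outside its range is refused whole. The fingers move at their own pace and stop on an object; "grip_force" is the grip in N (left out, the last holds). Time passes only in rows, so rows that repeat a pose let the fingers close. It gives the time, the measured TCP pose, the force, the opening and the grip force at its end, in the units of the state.
- manip.get_obs(): the state, without advancing time (a new reading comes with each control period).
- manip.camera(name): name is "scene" or "top" or "wrist"; returns a dict with "image" (400x640x3 uint8, blue, green, red), "K" (3x3 intrinsics, pixels), "rvec" (rotation vector, rad) and "tvec" (3), from world to camera coordinates, as OpenCV has them; the wrist camera has in their place "mount" (4x4, takes a point from camera to tool coordinates, whose origin is the TCP and whose axes are the flange's). Camera axes: x right, y down, z forward; pixel columns grow to the right and rows downward; lengths in m; the calibration is good to about 2 mm. A picture is of the moment at which its call begins: read the wrist's pose just before it. There is no depth.
- manip.hand_in(): hands the job in; it is judged then, once.
The state is a dict: "clock": time; "joint_pos": joint angles; "joint_velocities": joint speeds; "tau": joint torques, N m; "position": TCP position; "ee_rot": TCP orientation; "ft_force": force on the tool from outside, world axes, zero at the start; "torque": the same for the moment, N m; "grip_width": opening from 0.0 (shut) to 1.0 (fully open); "grasp_force": force on a finger pad.
Only numpy, scipy, OpenCV 4.12 (cv2) and the standard library are available. Lean on these libraries where they do the work, as an engineer would, in place of code of your own. Each camera call takes 0.05 s, during which the arm holds its last target. There are 200 camera calls.

## Working session

There is one attempt and no reset: what is moved stays moved. The work goes in short steps, Python scripts to look and compute and a tool call to move; the robot and the scene stay as the last step left them, time stands still between calls to the robot, and variables do not carry over. Pictures are saved under pics/ and viewed, at most 10 in all, crops included, and the job is handed in when it is done.

Besides the shell and the picture viewer there is one more tool, called after "Call:" as a command line: name --pt "numbers of a row" for each row, then --argument value for the rest. step_arm: Moves the arm, as the interface text tells. Its arguments: {"type":"object","properties":{"moves":{"type":"array","items":{"type":"array","items":{"type":"number"}}},"grip_force":{"type":"number"}},"required":["moves"]}

```bash
mkdir -p pics; cat > h.py <<'E'
import numpy as np, cv2
from workcell import manip
def cam(n):
    o=manip.get_obs(); c=manip.camera(n); K=np.array(c["K"],float)
    if n=="wrist":
        from scipy.spatial.transform import Rotation as R
        T=np.eye(4);T[:3,:3]=R.from_quat(o["ee_rot"]).as_matrix();T[:3,3]=o["position"]
        M=T@np.array(c["mount"]);Rw=M[:3,:3];p=M[:3,3]
    else:
        Rw=cv2.Rodrigues(np.array(c["rvec"],float))[0].T;p=-Rw@np.array(c["tvec"],float).ravel()
    return c["image"],K,Rw,p
def ray(K,Rw,p,uv,z):
    d=Rw@np.linalg.solve(K,[uv[0],uv[1],1.]);return p+d*(z-p[2])/d[2]
def proj(K,Rw,p,X):
    q=K@(Rw.T@(np.asarray(X,float)-p));return q[:2]/q[2]
E
python3 - <<'E'
from h import *
print(manip.get_obs())
for n in("scene","top"):
    im,K,R,p=cam(n);cv2.imwrite(f"pics/{n}0.png",im);print(n,p,R[:,2],K[0,0])
E
```

```text
{'clock': 0.0, 'joint_pos': array([ 1.2324034 ,  0.33288404, -0.06469984,  1.46096493,  0.02160951,
        1.34990693, -0.08850005]), 'joint_velocities': array([ 6.63652633e-04,  6.54681140e-04, -4.47038203e-04, -2.44309840e-03,
        4.26531287e-04, -8.25750005e-04,  2.61159346e-05]), 'tau': array([ 5.16677865e-04, -6.25446582e+01,  4.91512008e-02, -3.91594291e+01,
        1.61214540e-02,  1.00448666e-02,  7.21858123e-05]), 'position': array([ 0.19397645, -0.5937272 ,  0.23049707]), 'ee_rot': array([ 9.87558127e-01,  1.57252686e-01, -1.53937789e-04, -7.17341903e-04]), 'ft_force': array([0.52822359, 0.45895258, 0.06871634]), 'torque': array([0.03926646, 0.00287217, 0.03375987]), 'grasp_force': 0.0, 'grip_width': 1.00152174146897}
scene [ 0.89006385 -0.33148429  0.83235106] [-0.36955039  0.32481204 -0.87059155] 373.24718102267974
top [ 0.49029544 -0.07864921  1.21036399] [ 0.07553905  0.03161157 -0.99664164] 479.77746370365884
```

View pics/scene0.png

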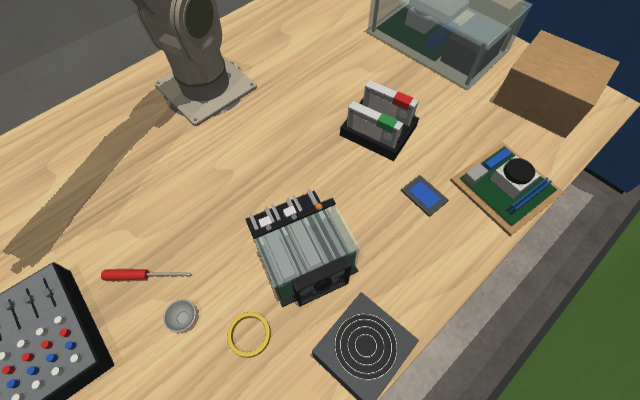

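View pics/top0.png

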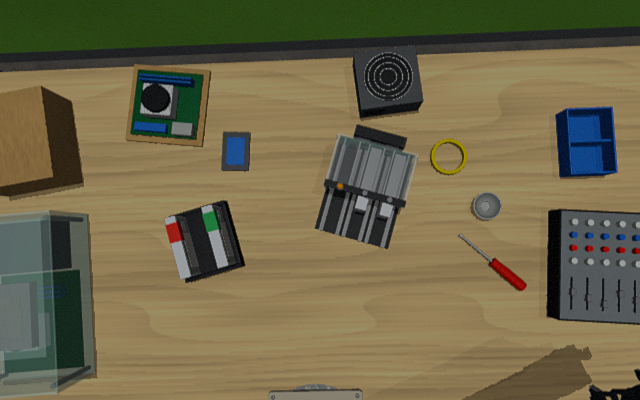

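The scene view shows the green drive at (375,125) and the lamp at (319,206). In the top view the green drive is at (215,235), in the right slot, and the amber lamp is at (340,187), over the left bay (+y). I'll enlarge both areas.

```bash
python3 - <<'E'
from h import *
t=cv2.imread("pics/top0.png")
a=cv2.resize(t[190:290,155:255],(400,400),interpolation=cv2.INTER_CUBIC)
b=cv2.resize(t[120:260,310:420],(393,500),interpolation=cv2.INTER_CUBIC)
o=np.zeros((500,793,3),np.uint8);o[:400,:400]=a;o[:,400:]=b
cv2.imwrite("pics/crop1.png",o)
im,K,R,p=cam("top");s,Ks,Rs,ps=cam("scene")
def blobs(im,lo,hi):
    m=cv2.inRange(cv2.cvtColor(im,cv2.COLOR_BGR2HSV),lo,hi)
    n,l,st,c=cv2.connectedComponentsWithStats(m);return [(st[i].tolist(),c[i].round(1).tolist()) for i in range(1,n) if st[i][4]>8]
for nm,lo,hi in(("amber",(8,180,150),(22,255,255)),("green",(50,120,60),(80,255,255)),("red",(0,180,100),(5,255,255))):
    print(nm,"top",[x for x in blobs(im,lo,hi) if x[0][4]<600][:8],"scene",[x for x in blobs(s,lo,hi)if x[0][4]<600][:8])
E
```

```text
amber top [([338, 184, 4, 4, 13], [339.5, 185.4])] scene [([316, 203, 6, 6, 23], [318.4, 205.7])]
green top [([178, 73, 6, 3, 13], [180.5, 73.9]), ([134, 115, 39, 15, 117], [155.5, 121.2]), ([132, 129, 7, 5, 11], [134.7, 131.4]), ([193, 129, 3, 10, 11], [194.6, 133.9]), ([150, 131, 25, 6, 51], [162.7, 134.1]), ([140, 132, 9, 3, 12], [144.2, 132.9]), ([202, 211, 17, 21, 236], [210.0, 221.2])] scene [([377, 113, 21, 19, 229], [386.1, 122.2]), ([482, 147, 23, 18, 29], [491.4, 156.4])]
red top [([166, 222, 16, 21, 214], [173.2, 232.2]), ([572, 245, 6, 5, 25], [574.0, 247.1]), ([588, 246, 5, 5, 24], [589.9, 248.1]), ([603, 247, 6, 5, 25], [605.8, 248.9]), ([619, 247, 6, 6, 24], [621.8, 249.7]), ([636, 248, 4, 6, 20], [637.6, 250.5]), ([491, 259, 36, 31, 340], [508.6, 274.7])] scene [([394, 92, 19, 13, 126], [402.8, 98.0]), ([101, 270, 45, 10, 419], [122.8, 274.4]), ([60, 329, 7, 7, 38], [62.9, 332.0]), ([41, 341, 8, 7, 41], [44.4, 344.1]), ([22, 354, 8, 7, 43], [25.4, 356.7]), ([2, 366, 8, 8, 44], [5.8, 369.3])]
```

View pics/crop1.png

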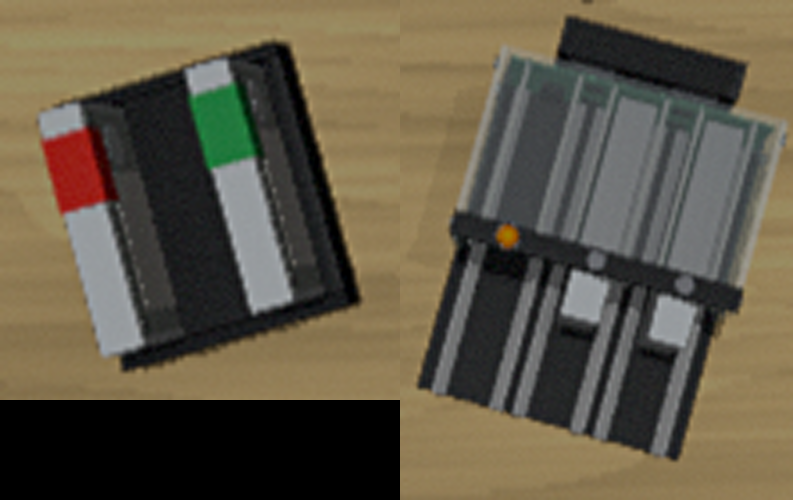

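The crop shows the green drive's top edge running from (208,64) to (271,307). The rack's front plate corners are at (418,387) and (678,459), and the lamp is over the left bay.

```bash
python3 - <<'E'
from h import *
im,K,R,p=cam("top");s,Ks,Rs,ps=cam("scene")
A=lambda u,v:(155+(u+.5)/4-.5,190+(v+.5)/4-.5)
B=lambda u,v:(310+(u-400+.5)/3.573-.5,120+(v+.5)/3.571-.5)
f=lambda uv,z:ray(K,R,p,uv,z)
c=[f(A(*q),.108) for q in((186,70),(230,58),(292,300),(250,313))]
far=(c[0]+c[1])/2;near=(c[2]+c[3])/2;d=far-near
print("drive corners mm",np.round(np.array(c)*1e3,0).tolist(),"len",np.linalg.norm(d)*1e3,"thk",np.linalg.norm(c[1]-c[0])*1e3,"yaw",np.degrees(np.arctan2(d[1],d[0])),"ctr",(far+near)/2*1e3)
# scene check via 2-view triangulation of green blob
def tri(a,b):
    d1=R@np.linalg.solve(K,[*a,1]);d2=Rs@np.linalg.solve(Ks,[*b,1])
    t=np.linalg.lstsq(np.c_[d1,-d2],ps-p,rcond=None)[0];x1=p+d1*t[0];x2=ps+d2*t[1];return (x1+x2)/2*1e3,np.linalg.norm(x1-x2)*1e3
print("lamp tri",tri((339.5,185.4),(318.4,205.7)),"lamp plane top",f((339.5,185.4),.130)*1e3,"scene",ray(Ks,Rs,ps,(318.4,205.7),.130)*1e3)
l,r=f(B(418,387),.006),f(B(678,459),.006);e=l-r
yaw=np.arctan2(-e[0],e[1]);print("rack front",l*1e3,r*1e3,"w",np.linalg.norm(e)*1e3,"yaw",np.degrees(yaw))
X=np.array([np.cos(yaw),np.sin(yaw)]);Y=np.array([-X[1],X[0]]);m=((l+r)/2)[:2]
O=m+.144*X
print("origin",O*1e3,"free home from plate",(O+.058*Y)*1e3,"from lamp",(f((339.5,185.4),.130)[:2]+.036*X)*1e3)
# roof light-bar front edge, top z=.126
l2,r2=f(B(452,240),.126),f(B(741,312),.126);e=l2-r2;print("bar",np.linalg.norm(e)*1e3,np.degrees(np.arctan2(-e[0],e[1])),(l2+r2)/2*1e3)
# side rails left bay rim lines at z=.024
a,b=f(B(475,245),.024),f(B(437,390),.024);print("rail yaw",np.degrees(np.arctan2((a-b)[1],(a-b)[0])))
a,b=f(B(540,262),.024),f(B(497,408),.024);print("rail yaw",np.degrees(np.arctan2((a-b)[1],(a-b)[0])))
E
```

```text
drive corners mm [[566.0, 246.0, 108.0], [572.0, 220.0, 108.0], [432.0, 186.0, 108.0], [425.0, 210.0, 108.0]] len 145.06464021274525 thk 26.573080165557734 yaw 13.907414343763541 ctr [498.89048646 215.43303778 108.        ]
lamp tri (array([603.6926354 , -77.28491689, 128.50837287]), np.float64(0.5640226183516377)) lamp plane top [603.69957127 -77.05668563 130.        ] scene [604.14521398 -78.05978159 130.        ]
rack front [511.40808236 -11.14009971   6.        ] [ 455.71378279 -190.9757476     6.        ] w 188.26235751008767 yaw -17.20752039788052
origin [ 621.11542641 -143.65793804] free home from plate [638.27376553 -88.25404469] from lamp [638.08819473 -87.70668923]
bar 188.09956442621814 -15.980911284965778 [ 576.10140031 -132.60803108  126.        ]
rail yaw -16.413566303433388
rail yaw -18.273089737927844
```

Call:
step_arm --pt "0 20 30 0 0 0 0" --pt "0 45 72 0 0 0 -0.01" --pt "0 70 114 0 0 0 -0.03" --pt "0 95 156 0 0 0 -0.05" --pt "0 120 198 0 0 0 -0.07" --pt "0 145 240 0 0 0 -0.073" --pt "0 170 282 0 0 0 -0.073" --pt "0 195 324 0 0 0 -0.073" --pt "0 220 366 0 0 0 -0.073" --pt "0 245 408 0 0 0 -0.073"

```text
clock: 1.3
position: [0.4398, -0.1843, 0.2317]
ee_rot: [0.993, 0.121, 0.0, 0.0]
ft_force: [1.4, 0.2, -0.1]
grip_width: 0.999
grasp_force: 0.0
```

Call:
step_arm --pt "0 6 40 0 0 0 0" --pt "0 12 85 0 0 0 0" --pt "0 18 130 0 0 0 0" --pt "0 24 175 0 0 0 0" --pt "0 30 220 0 0 0 0" --pt "0 36 265 0 0 0 0" --pt "0 42 310 0 0 0 0" --pt "0 46 345 0 0 0 0" --pt "0 46 361 0 0 0 0" --pt "0 46 361 0 0 0 0"

```text
clock: 2.3
position: [0.4845, 0.1778, 0.2314]
ee_rot: [0.992, 0.123, -0.0, -0.001]
ft_force: [-1.3, -0.2, 0.0]
grip_width: 1.001
grasp_force: 0.0
```

```bash
python3 - <<'E'
from h import *
from scipy.spatial.transform import Rotation as Ro
o=manip.get_obs();print(o["clock"],o["position"],Ro.from_quat(o["ee_rot"]).as_matrix()[:,0],o["joint_pos"])
im,K,R,p=cam("wrist");cv2.imwrite("pics/w1.png",im)
g=cv2.inRange(cv2.cvtColor(im,cv2.COLOR_BGR2HSV),(50,120,40),(80,255,255))
for c in cv2.findContours(g,0,2)[0]:
    if cv2.contourArea(c)>300:
        b=cv2.boxPoints(cv2.minAreaRect(c));print(b.round().tolist(),[ (ray(K,R,p,q,.108)[:2]*1e3).round(1).tolist() for q in b])
print([proj(K,R,p,x).round().tolist() for x in((.569,.233,.108),(.4285,.198,.108))])
E
```

```text
2.3 [0.48449112 0.17775248 0.23135578] [9.69577257e-01 2.44785494e-01 7.29078054e-05] [ 0.30722515  0.16820544 -0.81677375  1.71101414  0.12519449  1.31638059
 -1.85756728]
[[263.0, 100.0], [299.0, 99.0], [301.0, 154.0], [265.0, 155.0]] [[550.2, 244.1], [558.5, 215.4], [514.9, 203.7], [506.0, 233.9]]
[[281.0, 80.0], [287.0, 244.0]]
```

View pics/w1.png

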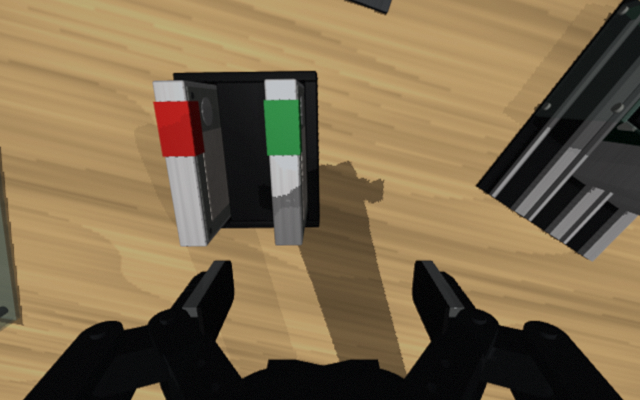

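Wrist view: the green drive's ends are at (282,80) and (288,245), which is where my estimate projects. Next I align above it and descend.

Call:
step_arm --pt "0 5 15 0 0 0 0" --pt "0 10 30 0 0 0 0" --pt "0 14 40 0 0 0 -0.004" --pt "0 14 40 -15 0 0 -0.004" --pt "0 14 40 -40 0 0 -0.004" --pt "0 14 40 -70 0 0 -0.004" --pt "0 14 40 -100 0 0 -0.004" --pt "0 14 40 -130 0 0 -0.004" --pt "0 14 40 -150 0 0 -0.004" --pt "0 14 40 -160 0 0 -0.004"

```text
clock: 3.35
position: [0.4978, 0.2129, 0.0685]
ee_rot: [0.993, 0.119, -0.002, 0.001]
ft_force: [0.0, -0.0, 0.2]
grip_width: 1.001
grasp_force: 0.0
```

Call:
step_arm --grip_force 50 --pt "0 0 0 0 0 0 0" --pt "0.3 0 0 0 0 0 0" --pt "0.5 0 0 0 0 0 0" --pt "0.6 0 0 0 0 0 0" --pt "0.7 0 0 0 0 0 0" --pt "0.8 0 0 0 0 0 0" --pt "0.9 0 0 0 0 0 0" --pt "1 0 0 0 0 0 0" --pt "1 0 0 0 0 0 0" --pt "1 0 0 0 0 0 0"

```text
clock: 4.35
position: [0.4995, 0.2153, 0.072]
ee_rot: [0.993, 0.119, 0.001, -0.0]
ft_force: [-0.7, 1.2, 6.0]
grip_width: 0.3
grasp_force: 49.7
```

Call:
step_arm --pt "1 0 0 3 0 0 0" --pt "1 0 0 8 0 0 0" --pt "1 0 0 15 0 0 0" --pt "1 0 0 24 0 0 0" --pt "1 0 0 36 0 0 0" --pt "1 0 0 50 0 0 0" --pt "1 0 0 68 0 0 0" --pt "1 0 0 88 0 0 0" --pt "1 0 0 108 0 0 0" --pt "1 0 0 125 0 0 0"

```text
clock: 5.35
position: [0.4992, 0.2152, 0.1986]
ee_rot: [0.993, 0.119, 0.001, -0.0]
ft_force: [0.1, 0.3, -5.2]
grip_width: 0.301
grasp_force: 49.2
```

```bash
python3 - <<'E'
from h import *
from scipy.spatial.transform import Rotation as Ro
o=manip.get_obs();print(o["position"],o["ft_force"],o["torque"],o["grip_width"])
yaw=np.radians(-17.2);X=np.array([np.cos(yaw),np.sin(yaw)]);H=np.array([.638,-.088])
for d in(-.120,-.065): print(d,(H+d*X)*1e3,(H+d*X-[.499,.2153])*1e3)
a,*_=cam("scene");cv2.imwrite("pics/s2.png",cv2.resize(a[0:280,220:540],(640,560)))
E
```

```text
[0.49924888 0.21519495 0.19858245] [ 0.11051362  0.34649593 -5.20416375] [-0.06604966 -0.08889346 -0.02161433] 0.3006895532596892
-0.12 [523.36659655 -52.51503399] [  24.36659655 -267.81503399]
-0.065 [575.90690646 -68.77897675] [  76.90690646 -284.07897675]
```

View pics/s2.png

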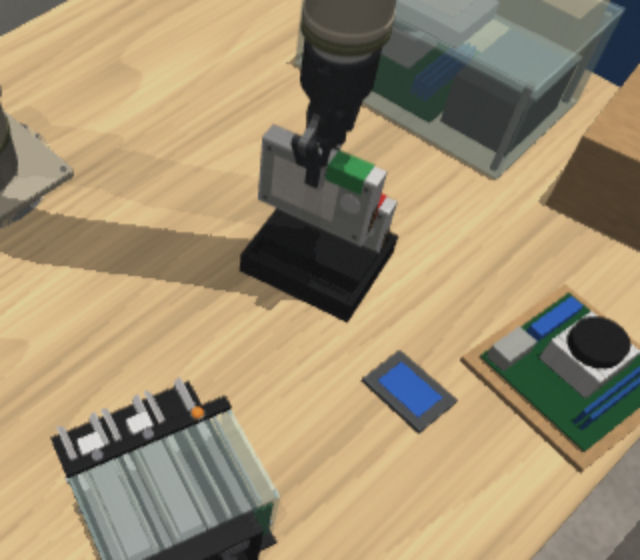

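The drive is held level and clear of the tray. Next I move to above the ledge, with the connector end about 14 mm short of the roof.

Call:
step_arm --pt "1 0 -8 10 0 0 -0.02" --pt "1 1 -25 20 0 0 -0.06" --pt "1 2 -52 25 0 0 -0.12" --pt "1 4 -88 25 0 0 -0.19" --pt "1 6 -125 25 0 0 -0.27" --pt "1 9 -162 25 0 0 -0.35" --pt "1 11 -199 25 0 0 -0.43" --pt "1 13 -233 25 0 0 -0.5" --pt "1 15 -256 25 0 0 -0.53" --pt "1 15 -265 25 0 0 -0.539"

```text
clock: 6.4
position: [0.5137, -0.0538, 0.2212]
ee_rot: [0.988, -0.152, -0.0, 0.0]
ft_force: [-0.4, 0.1, -6.5]
grip_width: 0.294
grasp_force: 49.6
```

Call:
step_arm --pt "1 0 0 0 0 0 0" --pt "1 0 0 0 0 0 0" --pt "1 0 0 0 0 0 0"

```text
clock: 6.7
position: [0.5142, -0.0484, 0.2214]
ee_rot: [0.989, -0.148, 0.0, -0.0]
ft_force: [-0.0, 0.2, -6.7]
grip_width: 0.295
grasp_force: 49.6
```

```bash
python3 - <<'E'
from h import *
o=manip.get_obs();print(o["clock"],o["position"],o["ee_rot"],o["joint_pos"])
im,K,R,p=cam("wrist");t,Kt,Rt,pt=cam("top")
o=np.zeros((500,800,3),np.uint8);o[:250,:400]=cv2.resize(im,(400,250));
o[:,400:]=cv2.resize(t[130:255,310:410],(400,500),interpolation=cv2.INTER_CUBIC);o[250:500,:400]=im[0:250,100:500]
cv2.imwrite("pics/c3.png",o)
E
```

```text
6.7 [ 0.51415399 -0.0483812   0.22140771] [ 9.88969776e-01 -1.48117273e-01  5.26916974e-06 -2.35362754e-04] [ 0.56269195  0.14509888 -0.60392524  1.73251604  0.08507523  1.29024184
 -1.92803061]
```

View pics/c3.png

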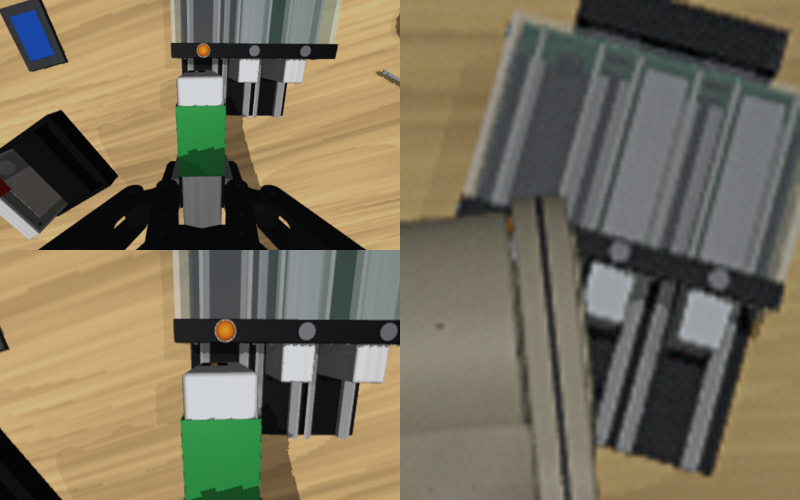

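The wrist view shows the drive in line with the free bay, with the lamps in one row at (325,80), (407,81) and (489,82) of the full image. I'll measure them from here.

```bash
python3 - <<'E'
from h import *
im,K,R,p=cam("wrist");o=manip.get_obs()
h=cv2.cvtColor(im,cv2.COLOR_BGR2HSV)
m=cv2.inRange(h,(8,150,120),(24,255,255));n,l,st,c=cv2.connectedComponentsWithStats(m);i=1+np.argmax(st[1:,4]);a=c[i];print(a,st[i])
g=cv2.HoughCircles(cv2.medianBlur(cv2.cvtColor(im[50:115],cv2.COLOR_BGR2GRAY),3),cv2.HOUGH_GRADIENT,1,40,param1=80,param2=12,minRadius=6,maxRadius=14);print(g)
for u in(a,(407,81),(489,82)): print((ray(K,R,p,u,.130)*1e3).round(1))
# bar front-bottom edge: darkest->bright transitions
A,B=[ray(K,R,p,u,.130)[:2] for u in(a,(489,82))];e=A-B;y=np.arctan2(-e[0],e[1]);print("spacing",np.linalg.norm(e)*1e3,"yaw",np.degrees(y))
yaw=np.radians(-17.2);X=np.array([np.cos(yaw),np.sin(yaw)]);Y=np.array([-X[1],X[0]])
t=o["position"][:2];d=t-A;print("tool rel lamp, along,across",d@X*1e3,d@Y*1e3)
E
```

```text
[324.43598616  80.37370242] [316  71  18  20 289]
[[[324.5  30.5  11.6]
  [488.5  32.5   9.6]
  [406.5  30.5   8.8]]]
[603.  -78.2 130. ]
[ 585.5 -133.9  130. ]
[ 567.8 -189.3  130. ]
spacing 116.49507142415038 yaw -17.569462763945552
tool rel lamp, along,across -93.48419780552555 1.5348055397557565
```

Call:
step_arm --pt "1 0 -1 -8 0 0 -0.006" --pt "1 0 -1 -25 0 0 -0.006" --pt "1 0 -1 -47 0 0 -0.006" --pt "1 0 -1 -70 0 0 -0.006" --pt "1 0 -1 -92 0 0 -0.006" --pt "1 0 -1 -112 0 0 -0.006" --pt "1 0 -1 -127 0 0 -0.006" --pt "1 0 -1 -137 0 0 -0.006" --pt "1 0 -1 -142 0 0 -0.006" --pt "1 0 -1 -144 0 0 -0.006"

```text
clock: 7.85
position: [0.5143, -0.051, 0.0772]
ee_rot: [0.988, -0.152, 0.0, -0.0]
ft_force: [-0.1, -1.1, -5.9]
grip_width: 0.302
grasp_force: 49.7
```

Call:
step_arm --pt "1 0 0 -1 0 0 0" --pt "1 0 0 -2 0 0 0" --pt "1 0 0 -3 0 0 0" --pt "1 0 0 -4 0 0 0" --pt "1 0 0 -4 0 0 0"

```text
clock: 8.35
position: [0.5141, -0.0512, 0.0734]
ee_rot: [0.988, -0.153, 0.0, 0.0]
ft_force: [-0.2, 0.9, -5.6]
grip_width: 0.296
grasp_force: 49.7
```

Call:
step_arm --pt "1 0 0 -0.5 0 0 0" --pt "1 0 0 -1 0 0 0" --pt "1 0 0 -1.5 0 0 0" --pt "1 0 0 -1.5 0 0 0"

```text
clock: 8.75
position: [0.5141, -0.0511, 0.072]
ee_rot: [0.988, -0.152, 0.0, 0.0]
ft_force: [-2.1, 0.3, -2.1]
grip_width: 0.301
grasp_force: 49.9
```

Contact with the ledge floor. Next, slide slowly along the bay.

Call:
step_arm --pt "1 2 -0.6 0 0 0 0" --pt "1 6 -1.9 0 0 0 0" --pt "1 10 -3.1 0 0 0 0" --pt "1 14 -4.4 0 0 0 0" --pt "1 18 -5.6 0 0 0 0" --pt "1 22 -6.9 0 0 0 0" --pt "1 26 -8.1 0 0 0 0" --pt "1 29 -9.1 0 0 0 0" --pt "1 31 -9.7 0 0 0 0" --pt "1 31 -9.7 0 0 0 0"

```text
clock: 9.75
position: [0.5458, -0.0609, 0.072]
ee_rot: [0.988, -0.153, 0.0, -0.0]
ft_force: [-2.0, 0.7, 2.2]
grip_width: 0.301
grasp_force: 50.5
```

Call:
step_arm --pt "1 2 -0.6 0 0 0 0" --pt "1 6 -1.9 0 0 0 0" --pt "1 10 -3.1 0 0 0 0" --pt "1 14 -4.4 0 0 0 0" --pt "1 18 -5.6 0 0 0 0" --pt "1 22 -6.9 0 0 0 0" --pt "1 26 -8.1 0 0 0 0" --pt "1 29 -9.1 0 0 0 0" --pt "1 30 -9.4 0 0 0 0" --pt "1 30 -9.4 0 0 0 0"

```text
clock: 10.75
position: [0.5754, -0.0701, 0.072]
ee_rot: [0.988, -0.152, 0.0, -0.0]
ft_force: [-4.6, 2.3, 5.0]
grip_width: 0.297
grasp_force: 50.6
```

```bash
python3 - <<'E'
from h import *
o=manip.get_obs();print(o["clock"],o["position"],o["ft_force"],o["torque"])
im,*_=cam("wrist");s,*_=cam("scene")
v=np.zeros((600,800,3),np.uint8);v[:,:400]=cv2.resize(s[170:320,230:370][:,20:120],(400,600),interpolation=cv2.INTER_CUBIC);v[:400,400:]=im[0:400,120:520]
cv2.imwrite("pics/c4.png",v)
E
```

```text
10.75 [ 0.57539809 -0.07013231  0.07203143] [-4.60181019  2.28883527  4.95847779] [ 0.20207879  0.79529085 -0.05771089]
```

View pics/c4.png

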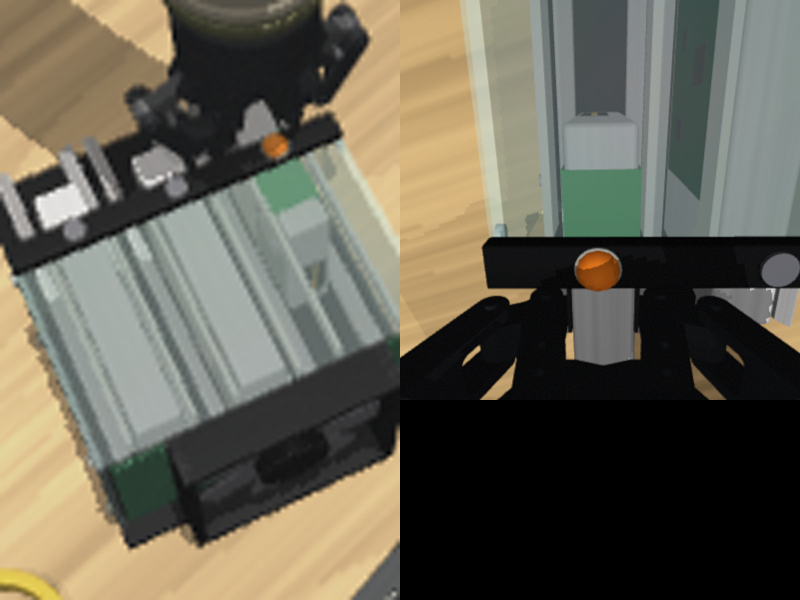

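The drive is under the roof between the guide strips. I'll open partly, because the neighbouring drive is close, back off 61 mm and regrip near the rear end.

Call:
step_arm --pt "0.65 0 0 0 0 0 0" --pt "0.58 0 0 0 0 0 0" --pt "0.5 0 0 0 0 0 0" --pt "0.5 0 0 0 0 0 0" --pt "0.5 0 0 0 0 0 0"

```text
clock: 11.35
position: [0.5752, -0.0703, 0.0718]
ee_rot: [0.988, -0.153, 0.0, 0.0]
ft_force: [-0.1, -0.2, -0.1]
grip_width: 0.499
grasp_force: 0.0
```

Call:
step_arm --pt "0.5 -4 1.2 0 0 0 0" --pt "0.5 -12 3.7 0 0 0 0" --pt "0.5 -21 6.6 0 0 0 0" --pt "0.5 -30 9.4 0 0 0 0" --pt "0.5 -39 12.2 0 0 0 0" --pt "0.5 -48 15 0 0 0 0" --pt "0.5 -55 17.2 0 0 0 0" --pt "0.5 -58 18.2 0 0 0 0" --pt "0.5 -58 18.2 0 0 0 0" --pt "0.5 -58 18.2 0 0 0 0"

```text
clock: 12.35
position: [0.5174, -0.0521, 0.072]
ee_rot: [0.988, -0.153, 0.0, 0.0]
ft_force: [-0.1, 0.2, 0.4]
grip_width: 0.501
grasp_force: 0.0
```

Call:
step_arm --grip_force 40 --pt "0.6 0 0 0 0 0 0" --pt "0.65 0 0 0 0 0 0" --pt "0.7 0 0 0 0 0 0" --pt "0.8 0 0 0 0 0 0" --pt "1 0 0 0 0 0 0" --pt "1 0 0 0 0 0 0" --pt "1 0 0 0 0 0 0"

```text
clock: 13.05
position: [0.5173, -0.052, 0.0719]
ee_rot: [0.988, -0.152, 0.0, -0.0]
ft_force: [2.2, 1.3, -1.1]
grip_width: 0.304
grasp_force: 39.4
```

Call:
step_arm --pt "1 2 -0.6 0 0 0 0" --pt "1 7 -2.2 0 0 0 0" --pt "1 13 -4.1 0 0 0 0" --pt "1 19 -5.9 0 0 0 0" --pt "1 25 -7.8 0 0 0 0" --pt "1 31 -9.7 0 0 0 0" --pt "1 37 -11.6 0 0 0 0" --pt "1 43 -13.5 0 0 0 0" --pt "1 48 -15 0 0 0 0" --pt "1 50 -15.7 0 0 0 0"

```text
clock: 14.05
position: [0.5665, -0.0675, 0.0719]
ee_rot: [0.988, -0.152, -0.001, 0.0]
ft_force: [-7.0, 2.5, 7.8]
grip_width: 0.297
grasp_force: 40.7
```

Call:
step_arm --pt "1 1 -0.3 0 0 0 0" --pt "1 2 -0.6 0 0 0 0" --pt "1 3 -0.9 0 0 0 0" --pt "1 4 -1.3 0 0 0 0" --pt "1 5 -1.6 0 0 0 0" --pt "1 6 -1.9 0 0 0 0" --pt "1 6 -1.9 0 0 0 0"

```text
clock: 14.75
position: [0.5723, -0.0693, 0.0719]
ee_rot: [0.988, -0.152, -0.001, 0.0]
ft_force: [-5.9, 2.2, 5.3]
grip_width: 0.302
grasp_force: 40.4
```

Call:
step_arm --pt "1 1 -0.3 0 0 0 0" --pt "1 2 -0.6 0 0 0 0" --pt "1 3 -0.9 0 0 0 0" --pt "1 3.5 -1.1 0 0 0 0" --pt "1 4 -1.3 0 0 0 0" --pt "1 4 -1.3 0 0 0 0"

```text
clock: 15.35
position: [0.5762, -0.0705, 0.0719]
ee_rot: [0.988, -0.152, -0.001, 0.0]
ft_force: [-6.2, 1.6, 6.1]
grip_width: 0.293
grasp_force: 40.4
```

Call:
step_arm --pt "1 0.5 -0.2 0 0 0 0" --pt "1 1 -0.3 0 0 0 0" --pt "1 1.5 -0.5 0 0 0 0" --pt "1 1.5 -0.5 0 0 0 0"

```text
clock: 15.75
position: [0.5777, -0.071, 0.0719]
ee_rot: [0.988, -0.152, -0.001, 0.0]
ft_force: [-5.2, 2.0, 5.3]
grip_width: 0.303
grasp_force: 40.4
```

Call:
step_arm --pt "1 0.5 -0.2 0 0 0 0" --pt "1 1 -0.3 0 0 0 0" --pt "1 1.5 -0.5 0 0 0 0" --pt "1 1.5 -0.5 0 0 0 0"

```text
clock: 16.15
position: [0.5793, -0.0715, 0.0719]
ee_rot: [0.988, -0.152, -0.001, 0.0]
ft_force: [-6.0, 1.9, 5.9]
grip_width: 0.302
grasp_force: 40.4
```

Call:
step_arm --pt "1 0.5 -0.2 0 0 0 0" --pt "1 1 -0.3 0 0 0 0" --pt "1 1 -0.3 0 0 0 0"

```text
clock: 16.45
position: [0.5793, -0.0715, 0.0719]
ee_rot: [0.988, -0.152, -0.002, 0.0]
ft_force: [-12.6, 2.7, 9.7]
grip_width: 0.299
grasp_force: 41.0
```

The motion stopped and the force rose, with the estimated drive position at home (+0.2 mm). Release, raise and check.

Call:
step_arm --pt "0.66 0 0 0 0 0 0" --pt "0.6 0 0 0 0 0 0" --pt "0.5 0 0 0 0 0 0" --pt "0.5 0 0 0 0 0 0" --pt "0.5 0 0 3 0 0 0" --pt "0.5 0 0 12 0 0 0" --pt "0.5 0 0 30 0 0 0" --pt "0.5 0 0 55 0 0 0" --pt "0.5 0 0 80 0 0 0" --pt "0.5 0 0 100 0 0 0"

```text
clock: 17.45
position: [0.5816, -0.0721, 0.1742]
ee_rot: [0.988, -0.152, 0.001, 0.0]
ft_force: [-0.2, 0.2, 0.8]
grip_width: 0.496
grasp_force: 0.0
```

Call:
step_arm --pt "0.5 -15 5 0 0 0 0" --pt "0.5 -40 12 0 0 0 0" --pt "0.5 -70 40 10 0 0 0" --pt "0.5 -75 80 20 0 0 0" --pt "0.5 -75 120 20 0 0 0" --pt "0.5 -75 160 20 0 0 0" --pt "0.5 -75 200 20 0 0 0" --pt "0.5 -75 230 20 0 0 0" --pt "0.5 -75 240 20 0 0 0" --pt "0.5 -75 240 20 0 0 0"

```text
clock: 18.45
position: [0.5059, 0.1692, 0.1924]
ee_rot: [0.989, -0.151, 0.0, -0.0]
ft_force: [-0.2, 0.1, -0.4]
grip_width: 0.498
grasp_force: 0.0
```

```bash
python3 - <<'E'
from h import *
o=manip.get_obs();print(o["clock"],o["position"])
t,*_=cam("top");s,*_=cam("scene")
v=np.zeros((600,800,3),np.uint8);v[:,:400]=cv2.resize(s[180:330,250:350],(400,600),interpolation=cv2.INTER_CUBIC);v[:500,400:]=cv2.resize(t[130:255,315:415],(400,500),interpolation=cv2.INTER_CUBIC)
cv2.imwrite("pics/c5.png",v)
E
```

```text
18.45 [0.50591209 0.16919442 0.19236833]
```

View pics/c5.png

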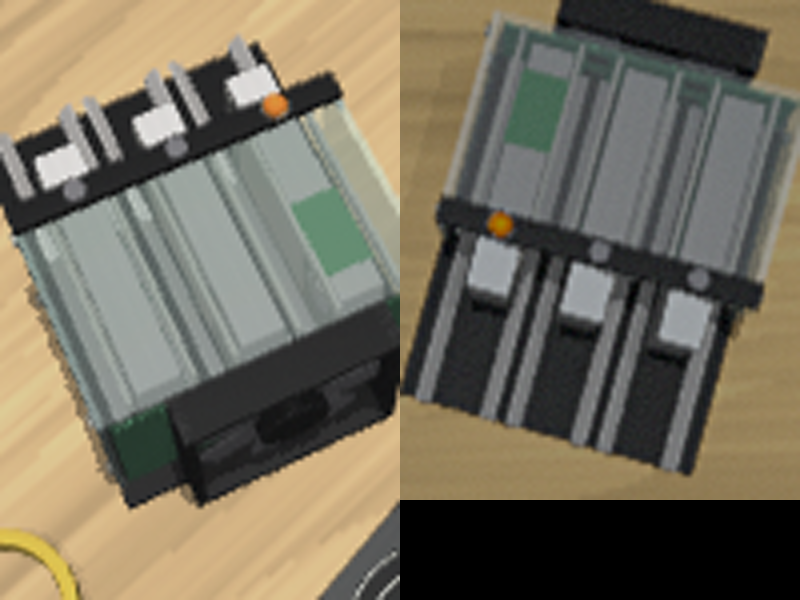

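The top view shows the fitted drive's front edge at (491,293) in line with its neighbours at (585,316) and (683,342), upright and seated to the same depth. Handing in.

```bash
python3 -c "
from workcell import manip
print(manip.hand_in())"
```

```text
the job is handed in; nothing more can be done
None
```

The green-sticker drive is fully home in the free left bay, level with the other two drives by the final pictures, and the job was handed in at about 18.5 s with the robot clear; the red-sticker drive was left in the tray.

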